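# Reset the tripped breaker under a push-latch cover

### The job

The bench supply's breaker has tripped. Press the blue push-latch cover on top of the supply so that it pops open, push the red reset button under it fully in, then push the cover down and press it shut until it latches flush again. Do not pick up or shift the loose parts on and around the supply.

Things in the scene. Friction and masses are not known exactly. Their poses are not given: they have to be found in the camera images.
- supply: Grey bench supply, fixed, 240 (x) x 320 (y) x 85 mm high; origin at the centre of its underside, own x away from the robot at yaw 0, z up. In its flat top a recess, 134 (x) x 124 (y) mm, centred, 50 mm deep, under the blue cover, holds the breaker and, at own x -62 to -33, y 27 to 60 mm, a grey latch housing that ends 15 mm below the top.
- cover (a joint): Blue cover's angle, rad: 0 latched flush, 1.3 popped fully open, -0.054 pressed in to its stop. Push-push latch: press the disc in 6 mm to the stop (2 to 5 N) and let go, and a spring swings it open in about 1 s. To shut, push the outer face round and down (1 to 5 N), press on 6 mm past flush to the stop, let go: it returns to flush and stays. A further press reopens it.
- cover_hinge (a point): Middle of the hinge line at the cover's far edge, level with its outer face. Own x from free edge to hinge, y along the hinge, z out of the outer face (up when shut); turns with the cover. Cover: plate 130 (hinge to free edge, nearest the robot) x 120 x 4 mm. A tongue 23 mm wide hangs 40 mm below it, 115 mm from the hinge, 44 mm to +y.
- press_spot (a point): Centre of the white disc (26 mm across) on the cover's outer face, 110 mm from the hinge line and 20 mm from the free edge, at the middle of the width: the place to press. Axes as for the hinge point; moves with the cover.
- reset_button (a joint): How far the red reset button is pushed in, m: about 0 popped out (tripped), 0.008 fully in against its stop. It takes about 3 N to move and stays where it is left.
- button_top (a point): Centre of the top of the red reset button, a 22 mm disc pushed straight down. Its top lies 13 mm below the supply's top when out, 21 mm when fully in. It is in the recess, 100 mm from the hinge line towards the robot, 28 mm to the -y side of the middle: reached only while the cover is open, with the fingers shut.
- capacitor: Loose gold capacitor can, 45 mm across and 61 mm tall, standing on the supply's top to one side of the cover; origin at the centre of its underside. Leave alone.
- toroid: Loose small copper and blue ring transformer, 53 mm across and 29 mm tall, lying on the supply's top on the other side of the cover; origin at the centre of its underside. Leave alone.
- heat_sink: Loose black finned heat sink, 60 x 50 x 38 mm, on the bench beside the supply; origin at the centre of its underside. Leave alone.
- screwdriver: Loose screwdriver lying on the bench beside the supply, along its own x; origin on the underside of its middle. Leave alone.

How it is judged (in metres and radians):
On the way, in this order (a step that is already met when the one before it is completed fails the run):
1. the cover has popped open while the button is still out (value of joint cover above 1.1 rad and value of joint reset_button below 0.004 m), for 0.1 s.
2. the reset button is pushed fully in while the cover stands open (value of joint cover above 0.9 rad and value of joint reset_button above 0.0062 m), for 0.1 s.
3. the cover is latched shut, with no finger on it (value of joint cover between -0.03 and 0.03 rad and contact force between the fingers and supply below 0.1 N), for 0.3 s.
At the end, for the whole second after the job is handed in: The cover is latched flush (within 0.03 rad, about 4 mm at its free edge) and still, the reset button is pushed in by more than 6.2 of its 8 mm, and no loose part has moved by 15 mm (value of joint cover between -0.03 and 0.03 rad and value of joint reset_button above 0.0062 m and velocity of joint cover between -0.05 and 0.05 rad/s and distance of each of capacitor, toroid, heat_sink, screwdriver from where it was at the start of the episode below 0.015 m); the robot touches nothing.
It fails at once if the capacitor is lifted or shifted by 15 mm (distance of capacitor from where it was at the start of the episode above 0.015 m).
It fails at once if the ring transformer is lifted or shifted by 15 mm (distance of toroid from where it was at the start of the episode above 0.015 m).
It fails at once if the heat sink is lifted or shifted by 15 mm (distance of heat_sink from where it was at the start of the episode above 0.015 m).
It fails at once if the screwdriver is lifted or shifted by 15 mm (distance of screwdriver from where it was at the start of the episode above 0.015 m).
It also fails if it takes over 51 s, if anything falls off the work surface, if the arm or the gripper's body presses on something with over 40 N, if the wrist force passes 120 N, or if a joint passes its speed limit or range.

### The arm

A 7-joint arm with a two-finger parallel gripper is mounted at the origin on the work surface. World frame = base frame: x ahead of the robot, y to its left, z up, the work surface at z = 0. Lengths are in mm, angles in rad, forces in N, time in s.
With the tool pointing down it reaches from about 425 to 825 mm from the base axis. Payload 3.6 kg.
Tool frame: the origin (TCP) lies on the centre line of the jaws, within the pads' length; the fingertips stand 25 mm ahead of it and the grasp point (between the pads) lies 6 mm ahead of it; y points along the fingers, x is the direction in which the jaws open and shut, and the axes are right-handed (so a half turn about y gives the same grasp; the last joint's range is limited). The gripper opens to 93 mm and grips with 3 to 60 N. Pads are 15 mm wide; open, the fingers measure 128 mm over their backs; the gripper's body (75 mm by 188 mm) begins 65 mm behind the grasp point.
Start: joints at [1.28, 0.615, -0.013, 1.423, 0.008, 1.103, -0.04], TCP at [170.128, -627.312, 243.64] pointing down, gripper open.
Joint ranges: [-3.12, 3.12], [-0.3, 2.06], [-1.34, 1.32], [0.26, 2.42], [-1.36, 4.5], [0.01, 1.98], [-2.84, 2.84]. Speed limits (rad/s): [2.79, 2.79, 3.14, 3.14, 3.14, 3.14, 3.14].

### API

Orientations are given as a rotation vector (axis times angle).
In Python, from rig import env gives the robot as it stands. Calls block until the motion is done:
- env.goto(position, orientation): joint-space move of the TCP to a pose.
- env.move_straight(position, rot=None, velocity=150, stop_force=None): straight line of the TCP; rot=None keeps the orientation; velocity is the mean speed in mm/s. With stop_force (N) it stops when the force on the tool has changed by that much, and returns True; else False.
- env.set_joints(angles): joint-space move.
- env.release() and env.clamp(): open the fingers fully, or close them until they stop; the grip force is fixed at half the most.
- env.wait(seconds).
- env.inverse_kinematics(position, orientation): joint angles nearest the present ones, or None.
- env.snapshot(name): name is "side" or "top"; returns a dict with "color" (400x640x3 uint8, red, green, blue), "mtx" (3x3 intrinsics, pixels), "D" ([k1, k2, p1, p2, k3] as OpenCV has them; the pictures are not rectified), "T" (4x4, takes a point from camera to world coordinates). Camera axes: x right, y down, z forward; pixel columns grow to the right and rows downward; lengths in mm; the calibration is good to about 2 mm. A picture is of the moment at which its call begins. There is no depth.
A pose or a line that the arm cannot do raises env.Unreachable and nothing moves.
- env.hand_in(): hands the job in, once; it reports no verdict.
Readings, each from a call of its own:
- env.read_t(): time.
- env.read_joint_pos(): joint angles.
- env.read_joint_vel(): joint speeds.
- env.read_joint_torque(): joint torques, N m.
- env.read_ee_pos(): TCP position.
- env.read_orientation(): TCP orientation.
- env.read_ft_force(): force on the tool from outside, world axes, zero at the start.
- env.read_ft_torque(): the same for the moment, N m.
- env.read_grip_width(): opening from 0.0 (shut) to 1.0 (fully open).
Only numpy, scipy, OpenCV 4.12 (cv2) and the standard library are available. Lean on these libraries where they do the work, as an engineer would, in place of code of your own. Each camera call takes 0.05 s, during which the arm holds its last target.

## Working session

There is one attempt and no reset: what is moved stays moved. The work goes in short steps, each a Python script; the robot and the scene stay as the last script left them, time stands still between calls to the robot, and variables do not carry over. Pictures are saved under pics/ and viewed, and the job is handed in when it is done.

```bash
ls; mkdir -p pics
python3 - <<'E'
from rig import env
import cv2,numpy as np
for n in("side","top"):
    s=env.snapshot(n); cv2.imwrite(f"pics/{n}0.png",s["color"][:,:,::-1]); print(n,s["mtx"].tolist(),s["D"],np.round(s["T"],3).tolist())
print(env.read_t(),env.read_ee_pos(),env.read_orientation(),env.read_grip_width(),env.read_ft_force())
E
```

```text
pics
side [[484.6415228826691, 0.0, 326.8782502837544], [0.0, 484.6415228826691, 202.1752345083254], [0.0, 0.0, 1.0]] [-0.13719166  0.          0.          0.          0.        ] [[-0.786, -0.46, 0.414, 14.974], [-0.619, 0.591, -0.517, 680.452], [-0.007, -0.662, -0.749, 1031.098], [0.0, 0.0, 0.0, 1.0]]
top [[429.78467423394983, 0.0, 325.31043640663927], [0.0, 429.78467423394983, 193.98985954705418], [0.0, 0.0, 1.0]] [0.01418511 0.         0.         0.         0.        ] [[-0.011, -0.997, 0.07, 463.414], [-1.0, 0.012, 0.018, 26.812], [-0.019, -0.07, -0.997, 1148.597], [0.0, 0.0, 0.0, 1.0]]
0.1 [ 169.94848132 -626.71221687  242.59246697] [-1.32150517  1.01325675 -1.01013581] 0.9990443108364299 [ 0.22182545 -0.40415406 -0.11612944]
```

View pics/side0.png

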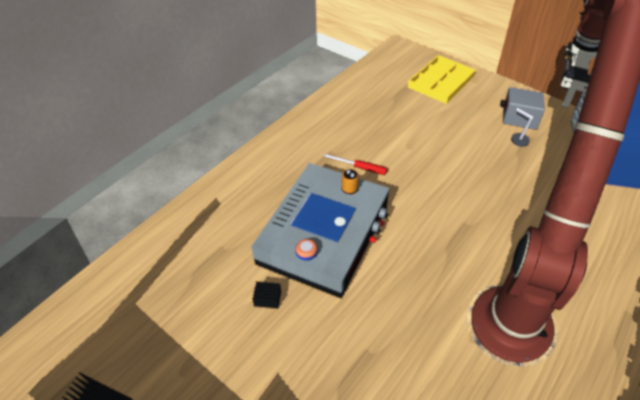

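View pics/top0.png

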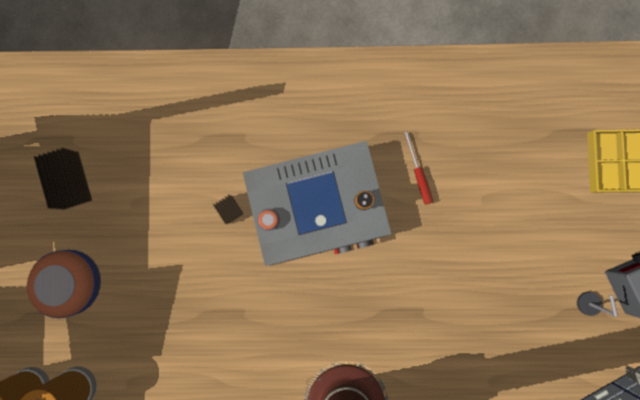

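Run:
```python
from scipy.spatial.transform import Rotation as R
print(R.from_rotvec([-1.32150517,1.01325675,-1.01013581]).as_matrix().round(3))
```

```text
[[ 0.262 -0.001  0.965]
 [-0.965  0.002  0.262]
 [-0.002 -1.    -0.   ]]
```

Side view: the supply is at about (320,230), the blue cover at about (325,215), the white disc at (340,222), the capacitor at (349,180) and the toroid at (307,247). Top view: cover at about (316,204), disc at (320,220), toroid at (268,219), capacitor at (364,200), heat sink at (229,209), screwdriver at (420,170). Next I measure them.

```bash
cat > h.py <<'E'
import numpy as np,cv2
from scipy.spatial.transform import Rotation as R
def ray(s,px):
    p=cv2.undistortPoints(np.array(px,float).reshape(-1,1,2),s["mtx"],s["D"]).reshape(-1,2)
    d=np.c_[p,np.ones(len(p))]@s["T"][:3,:3].T
    return s["T"][:3,3],d/np.linalg.norm(d,axis=1,keepdims=True)
def onz(s,px,z):
    o,d=ray(s,px); return o+d*((z-o[2])/d[:,2])[:,None]
def tri(s1,p1,s2,p2):
    o1,d1=ray(s1,[p1]);o2,d2=ray(s2,[p2]);d1=d1[0];d2=d2[0]
    A=np.c_[d1,-d2];t=np.linalg.lstsq(A,o2-o1,rcond=None)[0]
    a=o1+t[0]*d1;b=o2+t[1]*d2
    return (a+b)/2,np.linalg.norm(a-b)
def proj(s,P):
    Ti=np.linalg.inv(s["T"]);rv=cv2.Rodrigues(Ti[:3,:3])[0]
    return cv2.projectPoints(np.array(P,float).reshape(-1,1,3),rv,Ti[:3,3],s["mtx"],np.array(s["D"]))[0].reshape(-1,2)
def save(name,s,roi=None,k=1):
    im=s["color"][:,:,::-1]
    if roi: x0,y0,x1,y1=roi; im=cv2.resize(im[y0:y1,x0:x1],None,fx=k,fy=k,interpolation=cv2.INTER_CUBIC)
    cv2.imwrite(f"pics/{name}.png",im)
def big(m,roi):
    k=np.zeros_like(m);x0,y0,x1,y1=roi;k[y0:y1,x0:x1]=m[y0:y1,x0:x1]
    c=max(cv2.findContours(k,cv2.RETR_EXTERNAL,cv2.CHAIN_APPROX_NONE)[0],key=cv2.contourArea);return c
ROI={"side":(240,140,400,310),"top":(200,120,450,280)}
def cover(s,n):
    h=cv2.cvtColor(s["color"],cv2.COLOR_RGB2HSV)
    blue=cv2.inRange(h,(105,120,50),(125,255,255)); c=big(blue,ROI[n])
    q=cv2.boxPoints(cv2.minAreaRect(c)); ap=cv2.approxPolyDP(cv2.convexHull(c),6,True).reshape(-1,2)
    m=np.zeros_like(blue);cv2.fillConvexPoly(m,cv2.convexHull(c),255)
    w=cv2.inRange(h,(0,0,140),(179,70,255))&m
    d=big(w,ROI[n]);M=cv2.moments(d);return c,ap,(M["m10"]/M["m00"],M["m01"]/M["m00"]),cv2.contourArea(d)
E
python3 - <<'E'
from rig import env
from h import *
S={n:env.snapshot(n) for n in("side","top")};r={}
for n,s in S.items():
    c,ap,d,a=cover(s,n);r[n]=(ap,d);print(n,cv2.contourArea(c),ap.tolist(),np.round(d,2),a)
    print(onz(s,ap,85).round(1).tolist(),onz(s,[d],85).round(1))
    h=cv2.cvtColor(s["color"],cv2.COLOR_RGB2HSV)
    save(n+"1",s,ROI[n],3 if n=="top" else 3)
print(tri(S["side"],r["side"][1],S["top"],r["top"][1]))
E
```

```text
side 1724.5 [[311, 194], [354, 208], [336, 241], [292, 225]] [339.54 221.05] 64.0
[[588.5, 30.5, 85.0], [469.9, 0.2, 85.0], [441.9, 112.9, 85.0], [559.3, 141.0, 85.0]] [[473.1  57.7  85. ]]
top 2098.0 [[332, 173], [344, 221], [299, 232], [288, 185]] [320.13 220.02] 80.5
[[590.6, 28.6, 85.0], [471.1, 0.4, 85.0], [445.2, 111.8, 85.0], [562.0, 138.5, 85.0]] [[474.1  59.3  85. ]]
(array([473.35916924,  58.78733842,  85.95449773]), np.float64(1.8368632104247296))
```

View pics/top1.png

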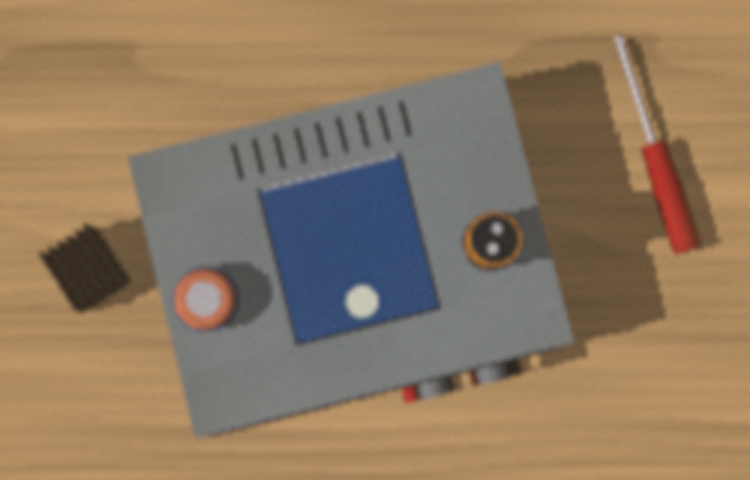

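View pics/side1.png

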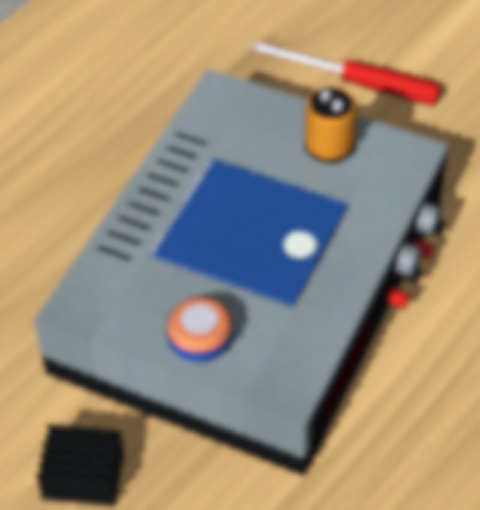

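Run:
```python
from rig import env
from h import *
S={n:env.snapshot(n) for n in("side","top")}
C=np.array([[130,157],[500,63],[573,343],[195,437]])/3+[200,120]
P=onz(S["top"],C,85);print(P.round(1).tolist())
for i in range(4): e=P[(i+1)%4]-P[i];print(np.linalg.norm(e).round(1),np.arctan2(e[1],e[0]).round(3))
print("centre",P.mean(0))
# side corners of top face (crop): (208,72),(447,148),(308,445)?,(37,320)
C=np.array([[208,72],[447,148],[37,320]])/3+[240,140]
Q=onz(S["side"],C,85);print(Q.round(1).tolist(),Q[1:].mean(0))
for e in(Q[1]-Q[0],Q[2]-Q[0]):print(np.linalg.norm(e),np.arctan2(e[1],e[0]))
# capacitor top and toroid top
t=lambda x,y:(np.array([x,y])/3+[200,120]); s=lambda x,y:(np.array([x,y])/3+[240,140])
for n,a,b in(("cap",t(493,240),s(331,101)),("tor",t(204,299),s(199,319))):
    p,e=tri(S["top"],a,S["side"],b);cen=np.array([517.2,69.2]);y=.24
    d=p[:2]-cen;print(n,p.round(1),e.round(1),"own",[(d@[np.cos(y),np.sin(y)]).round(1),(d@[-np.sin(y),np.cos(y)]).round(1)])
```

```text
[[595.1, 250.0, 85.0], [669.9, -58.9, 85.0], [437.2, -114.5, 85.0], [363.7, 196.0, 85.0]]
317.8 -1.333
239.3 -2.907
319.0 1.803
237.7 0.23
centre [516.46754514  68.16231745  85.        ]
[[664.8, -54.7, 85.0], [434.8, -110.5, 85.0], [591.1, 251.3, 85.0]] [512.94676654  70.4028132   85.        ]
236.61302717530592 -2.9036890731420337
314.76001239012174 1.8070164855787696
cap [518.8 -46.6 143.1] 1.0 own [np.float64(-26.0), np.float64(-112.9)]
tor [475.7 184.2 111.5] 0.9 own [np.float64(-12.9), np.float64(121.5)]
```

Measurements agree: the disc triangulates to z = 86 mm and the supply to 239 x 318 mm. Yaw is 0.235 and the centre about (516, 69). I now shut the fingers, move above the disc and check the gripper's pose in the pictures.

```bash
cat >> h.py <<'E'
YAW=.235;CEN=np.array([516.,69.,85.])
RZ=R.from_euler('z',YAW)
def W(own): return CEN+RZ.apply(own)           # own: origin at centre of supply's TOP
R0=R.from_matrix(np.array([[0,0,1],[-1,0,0],[0,-1,0]],float))  # yaw-0: X=-y,Y=-z,Z=x
def pose(own,ax=0,ay=0,tip=25):
    """tip centre at own coordinates; ax, ay: tilts about supply x,y"""
    r=RZ*R.from_euler('yx',[ay,ax])*R0
    return W(own)-tip*r.as_matrix()[:,1], r.as_rotvec()
E
python3 - <<'E'
from rig import env
from h import *
for o in([-45,0,120],[-45,0,-8],[-45,0,180],[65,0,190],[65,0,100]): print(o,pose(o)[0].round(1),env.inverse_kinematics(*pose(o)))
p=pose([-35,-40,-21],-.16,-.2);print(p,p and env.inverse_kinematics(*p))
env.clamp(); env.goto(*pose([-45,0,120])); 
print(env.read_t(),env.read_ee_pos(),env.read_joint_pos().round(2),env.read_grip_width(),env.read_ft_force())
s=env.snapshot("side");save("side2",s,(220,60,420,280),3)
s=env.snapshot("top");save("top2",s,(200,100,450,280),3)
E
```

```text
[-45, 0, 120] [472.2  58.5 230. ] [ 0.12758015  0.38932055 -0.40920453  1.920041    0.19866094  0.87136571
 -1.71866947]
[-45, 0, -8] [472.2  58.5 102. ] [-0.06687765  0.56749018 -0.1488186   2.06582052  0.16139834  0.51892281
 -1.66888295]
[-45, 0, 180] [472.2  58.5 290. ] [ 0.19929147  0.32869235 -0.49641384  1.82651223  0.18020799  1.03094429
 -1.70359948]
[65, 0, 190] [579.2  84.1 300. ] [ 0.09505273  0.49473168 -0.44372014  1.524696    0.22297959  1.17254969
 -1.72466744]
[65, 0, 100] [579.2  84.1 210. ] [ 0.01190868  0.56344462 -0.30793976  1.65637369  0.19994543  0.95283421
 -1.7034438 ]
(array([485.53658129,  24.58972214,  88.18871163]), array([-1.25033037,  0.80170018, -1.21274128])) [-0.4046543   0.58208114  0.31986556  2.23459286 -0.24903816  0.1376865
 -1.23007133]
4.4 [472.526436    57.59187756 229.92990565] [ 0.13  0.39 -0.41  1.92  0.2   0.87 -1.72] 0.0023361854084491106 [-0.22254442  0.06629153 -0.02855159]
```

View pics/side2.png

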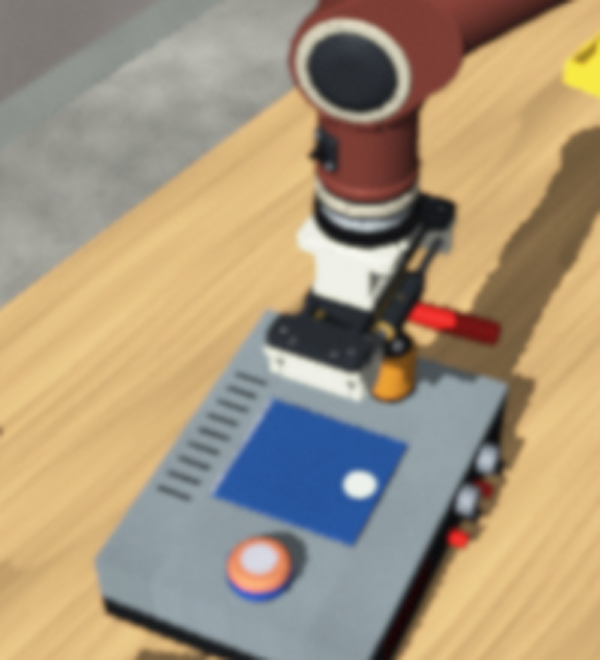

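View pics/top2.png

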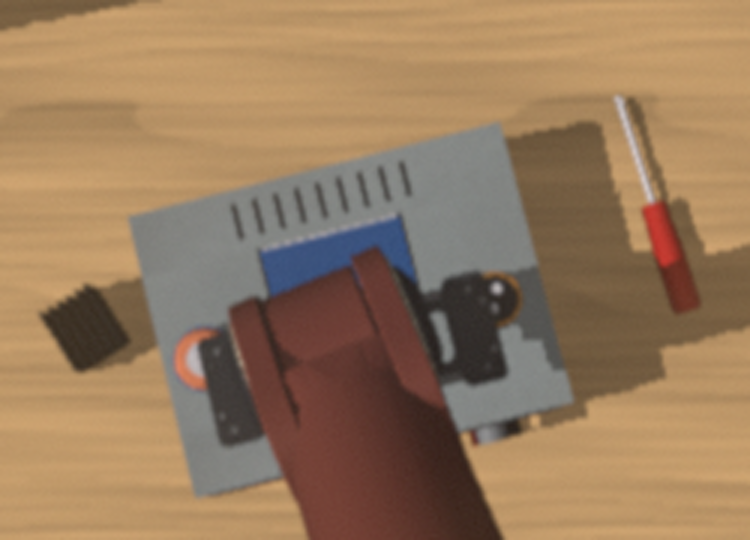

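The pictures show the gripper above the disc with the body's long side along the supply's y, as assumed. Its -y end is near the capacitor (top crop 490,310). I project the tip to check the geometry.

Run:
```python
from rig import env
from h import *
s=env.snapshot("side");im=np.ascontiguousarray(s["color"][:,:,::-1]);x0,y0=250,110
im=cv2.resize(im[y0:250,x0:400],None,fx=5,fy=5,interpolation=cv2.INTER_CUBIC)
p0=env.read_ee_pos();M=R.from_rotvec(env.read_orientation()).as_matrix()
def dot(l,c):
    q=proj(s,[p0+M@np.array(l)])[0];q=((q-[x0,y0])*5+2).astype(int);cv2.circle(im,tuple(map(int,q)),4,c,-1);print(l,q)
dot([0,25,0],(0,0,255))
for a in(-17.5,17.5):
  for b in(-7.5,7.5): dot([a,25,b],(0,255,0))
for a in(-94,94):
  for b in(-37.5,37.5): dot([a,-59,b],(0,255,255))
cv2.imwrite("pics/side3.png",im)
```

```text
[0, 25, 0] [453 395]
[-17.5, 25, -7.5] [453 425]
[-17.5, 25, 7.5] [423 415]
[17.5, 25, -7.5] [483 375]
[17.5, 25, 7.5] [454 366]
[-94, -59, -37.5] [447 435]
[-94, -59, 37.5] [285 380]
[94, -59, -37.5] [612 160]
[94, -59, 37.5] [463 116]
```

View pics/side3.png

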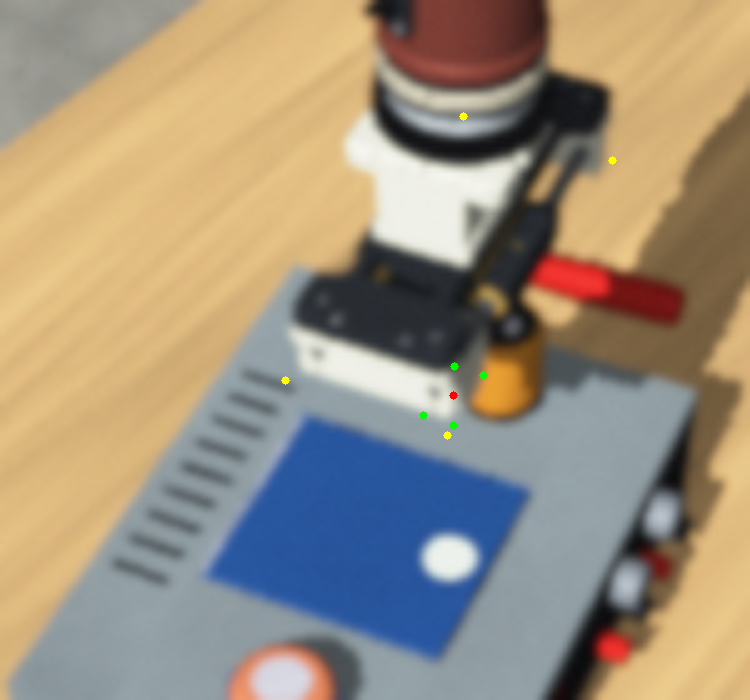

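The yellow points (body corners) match the white block, and the hidden fingertips fall over the disc. I press now, then retreat straight up.

Run:
```python
from rig import env
from h import *
env.move_straight(pose([-45,0,12])[0],velocity=120)
t=env.move_straight(pose([-45,0,-12])[0],velocity=30,stop_force=12)
e=env.read_ee_pos();print(t,e,"tip below top",e[2]-25-85,env.read_ft_force())
env.move_straight(pose([-45,0,170])[0],velocity=250)
env.move_straight(pose([-70,0,170])[0],velocity=250)
env.wait(.5);print(env.read_t(),env.read_ft_force())
s=env.snapshot("side");save("side4",s,(220,100,420,300),3)
s=env.snapshot("top");save("top4",s,(200,100,450,280),3)
```

```text
True [472.61284891  58.58238274 105.63582849] tip below top -4.364171510906772 [-0.24147355 -0.2305964   3.95709738]
7.7833 [-0.34807748 -0.69718909  0.44164222]
```

View pics/side4.png

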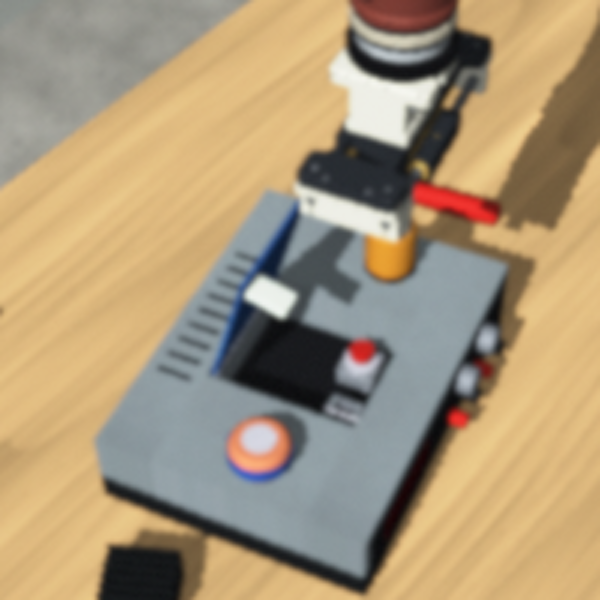

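View pics/top4.png

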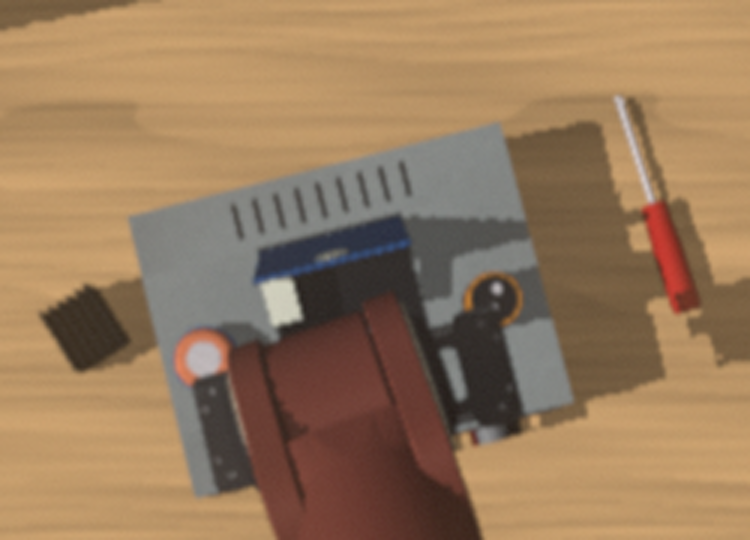

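The cover is open and the red button is visible at side crop (362,352); the tongue (white) is at (270,297). I check the button's position by ray, then press with the tool leaning away from the tongue and the capacitor.

Run:
```python
from rig import env
from h import *
s=env.snapshot("side");h=cv2.cvtColor(s["color"],cv2.COLOR_RGB2HSV)
m=cv2.inRange(h,(0,150,100),(8,255,255))|cv2.inRange(h,(172,150,100),(179,255,255))
c=big(m,(325,200,355,235));q=c.reshape(-1,2).mean(0)
P=onz(s,[q],72)[0];print("button",q,P,"own",RZ.inv().apply(P-CEN))
ax,ay=-.13,-.2
for o in([-60,-38,150],[-31,-38,20],[-31,-38,-25]): print(o,env.inverse_kinematics(*pose(o,ax,ay)))
# lower envelope numbers (own frame, z above top) at button bottom
p,r=pose([-31,-38,-17],ax,ay);M=R.from_rotvec(r).as_matrix()
for l in([-17.5,25,-7.5],[17.5,25,-7.5],[-94,-59,37.5],[94,-59,37.5],[94,-59,-37.5],[-94,-59,-37.5],[-94,-100,37.5]):
    print(l,RZ.inv().apply(p+M@np.array(l)-CEN).round(1))
print(env.read_t())
```

```text
button [340.1  216.25] [487.86622885  35.48949536  72.        ] own [-35.16318186 -26.03869508 -13.        ]
[-60, -38, 150] [ 0.13878283  0.23570346 -0.37056805  2.07304289  0.33842378  0.67043037
 -1.78405478]
[-31, -38, 20] [-0.0845838   0.47988564 -0.11540104  2.17820523  0.5593796   0.32386867
 -2.02206551]
[-31, -38, -25] [-0.18999273  0.57059665  0.03259184  2.21856871  0.59162192  0.17156829
 -2.06189132]
[-17.5, 25, -7.5] [-38.4 -20.8 -20.7]
[17.5, 25, -7.5] [-38.4 -55.5 -16.2]
[-94, -59, 37.5] [-10.9  66.8  59.8]
[94, -59, 37.5] [ -10.9 -119.6   84.2]
[94, -59, -37.5] [ -84.4 -121.5   69.4]
[-94, -59, -37.5] [-84.4  64.9  45.1]
[-94, -100, 37.5] [-19.1  72.1  99.7]
7.9333
```

The button measures own (-35.2, -26.0) against the expected (-35, -28), and the body clears the capacitor, toroid and tongue.

Run:
```python
from rig import env
from h import *
ax,ay=-.13,-.2
env.goto(*pose([-60,-38,150],ax,ay))
env.move_straight(pose([-31,-38,15],ax,ay)[0],velocity=150)
print(env.read_t(),env.read_ft_force())
t=env.move_straight(pose([-31,-38,-26],ax,ay)[0],velocity=30,stop_force=15)
p,r=env.read_ee_pos(),env.read_orientation();M=R.from_rotvec(r).as_matrix()
print(t,"corner",RZ.inv().apply(p+M@np.array([-17.5,25,-7.5])-CEN).round(1),env.read_ft_force())
env.wait(.2)
env.move_straight(pose([-31,-38,20],ax,ay)[0],velocity=100)
env.move_straight(pose([-65,-38,150],ax,ay)[0],velocity=200)
print(env.read_t(),env.read_ft_force())
s=env.snapshot("side");save("side5",s,(220,100,420,300),3)
```

```text
9.3917 [ 0.19104164 -0.18049739  0.01665239]
True corner [-38.3 -20.9 -23.1] [-3.25012604  0.61955653 10.47425658]
12.0333 [-0.32530885  0.31498398 -0.20105728]
```

View pics/side5.png

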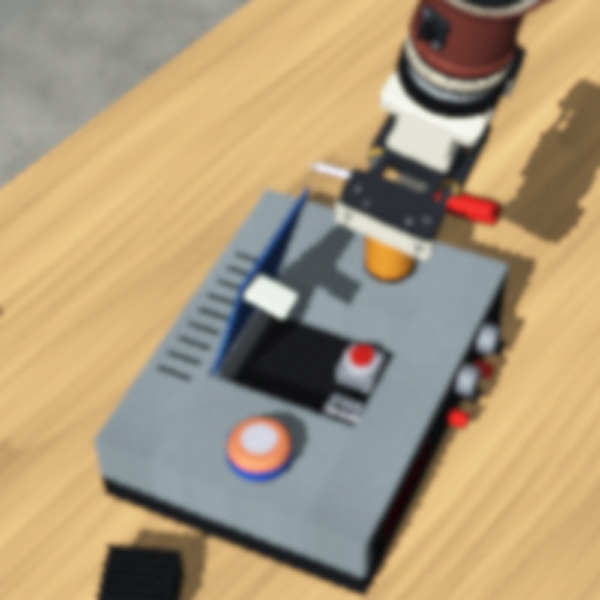

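Run:
```python
from rig import env
from h import *
s=env.snapshot("side");h=cv2.cvtColor(s["color"],cv2.COLOR_RGB2HSV)
m=cv2.inRange(h,(0,150,100),(8,255,255))|cv2.inRange(h,(172,150,100),(179,255,255))
c=big(m,(325,200,355,235));q=c.reshape(-1,2).mean(0);print("now",q, "before 340.1 216.25",cv2.contourArea(c))
b=np.array([487.87,35.49,72]);print(proj(s,[b]),proj(s,[b-[0,0,6.2]]),proj(s,[b-[0,0,8]]))
s=env.snapshot("side");im=s["color"][195:240,320:365,::-1];cv2.imwrite("pics/b6.png",cv2.resize(im,None,fx=12,fy=12,interpolation=cv2.INTER_CUBIC))
for o in([-65,0,190],[65,0,190],[65,0,106]): print(env.inverse_kinematics(*pose(o)))
```

```text
now [340.35294118 217.64705882] before 340.1 216.25 23.5
[[340.09871486 216.24942821]] [[340.06589233 217.78542389]] [[340.05640231 218.22920315]]
[ 0.19342087  0.28103381 -0.46680827  1.85720101  0.14552155  1.03676359
 -1.66775353]
[ 0.08599607  0.49268339 -0.42860167  1.52499621  0.21507684  1.17079596
 -1.71739999]
[ 0.08734141  0.57266177 -0.43164216  1.64647839  0.27585807  0.98326386
 -1.77345525]
```

View pics/b6.png

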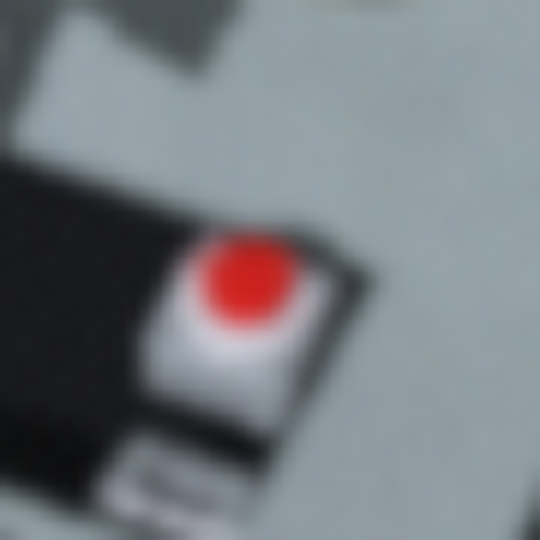

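Run:
```python
import cv2,numpy as np
for n in("side4","side5"):
    im=cv2.imread(f"pics/{n}.png")[320:400,330:400].astype(float)
    r=np.clip(im[:,:,2]-im[:,:,1]-60,0,None);col=r[:,27:38].mean(1)/3
    print(n,"area",(r>0).sum()/9,"rows/3",np.interp(30,col[:30],np.arange(30))/3, [round(x) for x in col[5:55:2]])
```

```text
side4 area 55.888888888888886 rows/3 8.18987341772152 [0, 0, 0, 0, 0, 0, 0, 0, 12, 24, 31, 35, 35, 36, 37, 36, 34, 25, 14, 2, 0, 0, 0, 0, 0]
side5 area 50.666666666666664 rows/3 9.666666666666666 [0, 0, 0, 0, 0, 0, 0, 0, 0, 0, 7, 21, 29, 33, 35, 35, 36, 35, 31, 22, 9, 0, 0, 0, 0]
```

The top edge of the red moved about 1.5 px, roughly 6 mm, which is not conclusive. I press again: a light touch first, then firmly, comparing the two heights.

Run:
```python
from rig import env
from h import *
ax,ay=-.13,-.2
def corner():
    p,r=env.read_ee_pos(),env.read_orientation();M=R.from_rotvec(r).as_matrix()
    return RZ.inv().apply(p+M@np.array([-17.5,25,-7.5])-CEN).round(1)
env.move_straight(pose([-33,-40,0],ax,ay)[0],velocity=150)
env.wait(.2)
t=env.move_straight(pose([-33,-40,-30],ax,ay)[0],velocity=15,stop_force=2)
print(t,corner(),env.read_ft_force())
t=env.move_straight(pose([-33,-40,-32],ax,ay)[0],velocity=15,stop_force=22)
print(t,corner(),env.read_ft_force())
env.wait(.2)
env.move_straight(pose([-33,-40,20],ax,ay)[0],velocity=150)
env.move_straight(pose([-65,-38,150],ax,ay)[0],velocity=200)
print(env.read_t(),env.read_ft_force())
s=env.snapshot("side");save("side7",s,(220,100,420,300),3)
im=cv2.imread(f"pics/side7.png")[320:400,330:400].astype(float)
r=np.clip(im[:,:,2]-im[:,:,1]-60,0,None);col=r[:,27:38].mean(1)/3
print((r>0).sum()/9,[round(x) for x in col[5:55:2]])
```

```text
True [-40.3 -22.9 -22.9] [-0.58434239  0.21338487  4.56832179]
True [-40.1 -22.9 -23.4] [-3.39742606  0.04746084 11.49505277]
16.6 [ 0.47084029 -0.22456941 -0.30985048]
50.666666666666664 [0, 0, 0, 0, 0, 0, 0, 0, 0, 0, 7, 21, 29, 33, 35, 35, 36, 35, 31, 23, 9, 0, 0, 0, 0]
```

The light touch (-22.9) and firm press (-23.4) differ by only arm compliance, so the button is at its stop. Now I go over the cover, behind it, and sweep it shut.

Run:
```python
from rig import env
from h import *
pts=[]
for th in np.linspace(1.3,0.08,10):
    r=116-6*th/1.3; pts.append([65-(r*np.cos(th)-7.5),0,r*np.sin(th)])
way=[[-60,0,185],[68,0,190],[68,0,107]]
for o in way+pts+[[-45,0,-14]]:
    if env.inverse_kinematics(*pose(o)) is None: raise SystemExit(o)
env.goto(*pose(way[0]));env.move_straight(pose(way[1])[0],velocity=200);env.move_straight(pose(way[2])[0],velocity=120)
print(env.read_t(),env.read_ft_force().round(1))
s=env.snapshot("side");save("side8",s,(220,60,420,260),3)
```

```text
18.7167 [0.2 0.3 0.8]
```

View pics/side8.png

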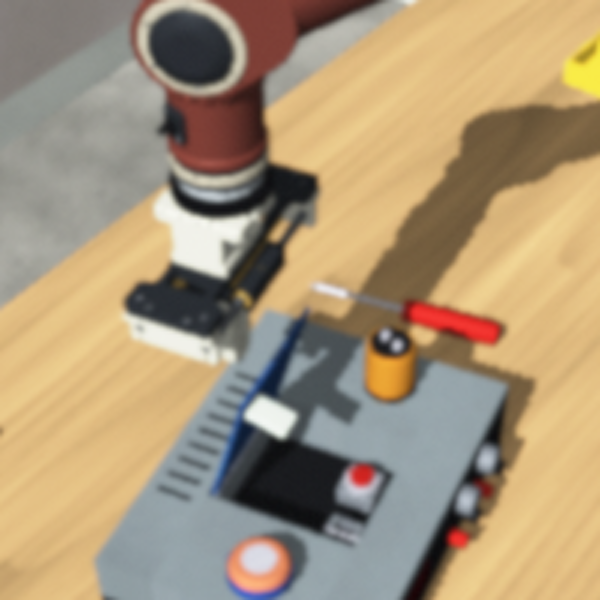

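The gripper stands behind the cover (left of it in the picture), and the cover is still open. Sweep and press.

Run:
```python
from rig import env
from h import *
for th in np.linspace(1.3,0.08,10):
    r=116-6*th/1.3
    st=env.move_straight(pose([65-(r*np.cos(th)-7.5),0,r*np.sin(th)])[0],velocity=100,stop_force=25)
    print(round(th,2),st,env.read_ft_force().round(1))
    if st: break
else:
    e=env.read_ee_pos();print(RZ.inv().apply(e-CEN-[0,0,25]))
    st=env.move_straight(pose([-45,0,-14])[0],velocity=30,stop_force=14)
    e=env.read_ee_pos();print(st,RZ.inv().apply(e-CEN-[0,0,25]),env.read_ft_force().round(1))
    env.wait(.15)
    env.move_straight(pose([-45,0,40])[0],velocity=80)
    env.move_straight(pose([-60,0,180])[0],velocity=200)
env.wait(.5);print(env.read_t(),env.read_ft_force().round(1))
for n in("side","top"):
    s=env.snapshot(n);save(n+"9",s,ROI[n],3)
```

```text
1.3 False [0.7 0.1 1.3]
1.16 False [3.5 0.8 2.3]
1.03 False [ 3.1 -0.8  1.7]
0.89 False [1.3 0.1 3.2]
0.76 False [1.  0.8 1.7]
0.62 False [-0.6 -0.   2.1]
0.49 False [0.1 0.2 0.6]
0.35 False [-0.8 -0.1  0.9]
0.22 False [-0.7  0.5  1.4]
0.08 True [-0.4  0.   4.1]
22.3333 [0.3 0.3 1.9]
```

View pics/side9.png

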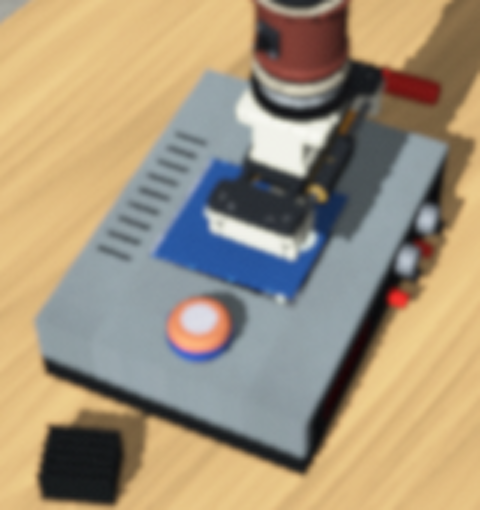

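Run:
```python
from rig import env
from h import *
e=env.read_ee_pos();print(env.read_t(),RZ.inv().apply(e-CEN-[0,0,25]).round(2),env.read_ft_force().round(2),env.read_orientation(),pose([0,0,0])[1])
s=env.snapshot("side");save("side10",s,(280,180,370,260),8)
```

```text
22.4333 [-41.63  -0.15   9.3 ] [ 1.33 -0.22  1.77] [-1.30900774  1.03222095 -1.03613481] [-1.31123687  1.03435447 -1.03435447]
```

View pics/side10.png

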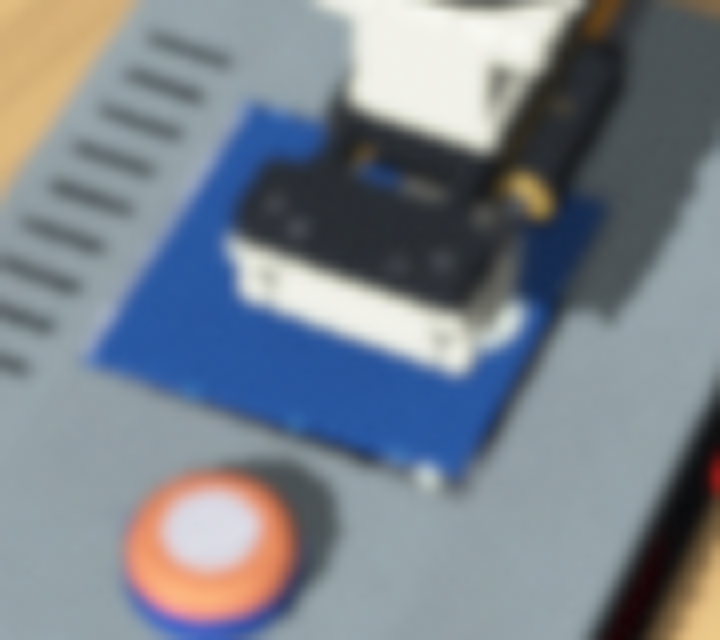

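View pics/top9.png

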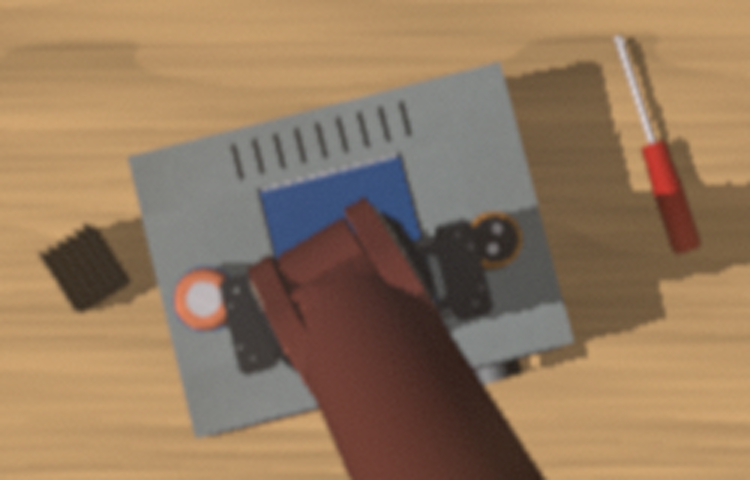

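The tip reached the commanded point (9.3 mm above flush) with the trigger firing at the very end. The force is now 1.8 N and the cover is nearly shut with its tongue visible under the free corner (430,475). I continue with a slow press.

Run:
```python
from rig import env
from h import *
st=False;z=9
while z>-14 and not st:
    z-=3
    st=env.move_straight(pose([-45,0,z])[0],velocity=20,stop_force=14)
    e=env.read_ee_pos();print(z,st,RZ.inv().apply(e-CEN-[0,0,25]).round(1),env.read_ft_force().round(1),round(env.read_t(),2))
```

```text
6 False [-46.1  -0.1   5.6] [-0.2 -0.2  1.6] 22.86
3 False [-46.   -0.1   2.6] [-1.1 -1.4  0.8] 23.16
0 False [-45.3  -0.1  -0.2] [-1.2 -0.9  2.6] 23.46
-3 False [-45.   -0.1  -3.1] [-0.4 -1.   2. ] 23.76
-6 False [-44.8  -0.1  -5.5] [-2.9 -0.7  7.2] 24.06
-9 True [-44.9  -0.   -5.5] [-0.9 -0.7  8.7] 24.27
```

Rigid stop at -5.5 mm. I let go and look.

Run:
```python
from rig import env
from h import *
env.wait(.15)
env.move_straight(pose([-45,0,40])[0],velocity=80)
env.move_straight(pose([-60,0,180])[0],velocity=200)
J=env.read_joint_pos();J[0]-=.75;env.set_joints(J)
env.wait(.5);print(env.read_t(),env.read_ee_pos(),env.read_ft_force().round(1))
S={n:env.snapshot(n) for n in("side","top")};r={}
for n,s in S.items():
    save(n+"11",s,ROI[n],3)
    try:
        c,ap,d,a=cover(s,n);r[n]=d;print(n,ap.tolist(),cv2.contourArea(c),np.round(d,2))
    except Exception as x: print(n,x)
if len(r)==2: print(tri(S["side"],r["side"],S["top"],r["top"]))
```

```text
27.775 [297.16174204 351.44421384 288.92815395] [-0.1 -0.6 -0. ]
side [[354, 208], [342, 230]] 78.5 [343.17 221.6 ]
top [[332, 173], [344, 221], [299, 232], [288, 185]] 2268.0 [320.16 220.07]
(array([469.47678902,  56.24767079,  84.76189254]), np.float64(10.912904794651409))
```

View pics/side11.png

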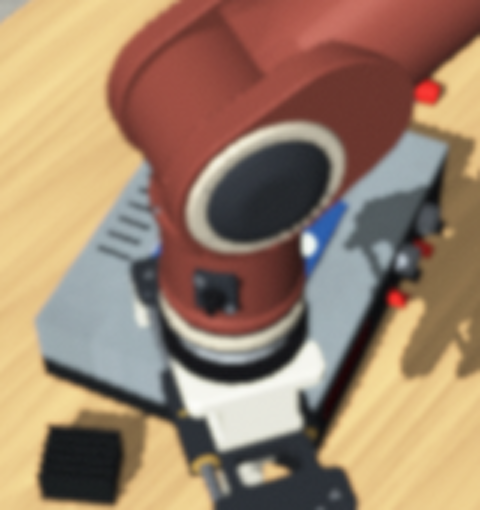

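View pics/top11.png

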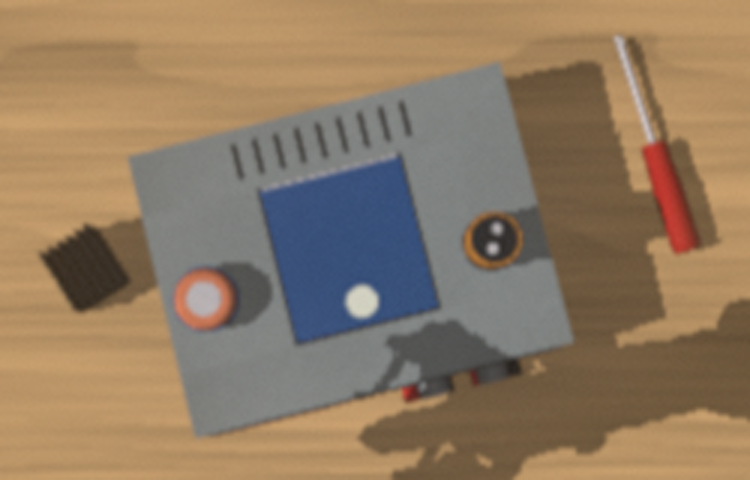

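Top view: cover corners identical to the start, disc at (320.2,220.1), and the loose parts unmoved. The arm hides the side view, so I swing it the other way for a height check.

Run:
```python
from rig import env
from h import *
J=env.read_joint_pos();J[0]+=1.7;env.set_joints(J)
print(env.read_t(),env.read_ee_pos(),env.read_ft_force().round(1))
S={n:env.snapshot(n) for n in("side","top")};r={}
for n,s in S.items():
    save(n+"12",s,ROI[n],3);c,ap,d,a=cover(s,n);r[n]=d;print(n,ap.tolist(),cv2.contourArea(c),np.round(d,2))
print(tri(S["side"],r["side"],S["top"],r["top"]))
a=cv2.imread("pics/side1.png");b=cv2.imread("pics/side12.png");print("diff px",(cv2.absdiff(a,b).max(2)>30).sum())
d=np.array([473.36,58.79,86]);print(proj(S["side"],[d,d+[0,0,3]]))
```

```text
30.3333 [ 311.143372   -339.06403007  289.00757712] [-0.2  0.8  0.1]
side [[311, 194], [354, 208], [336, 241], [292, 225]] 1723.5 [339.54 221.05]
top [[332, 173], [344, 221], [299, 232], [288, 185]] 2100.0 [320.04 220.  ]
(array([473.34393196,  58.95509734,  86.13690646]), np.float64(2.011274627903178))
diff px 0
[[339.17144641 221.02137934]
 [339.18610549 220.2654781 ]]
```

View pics/side12.png

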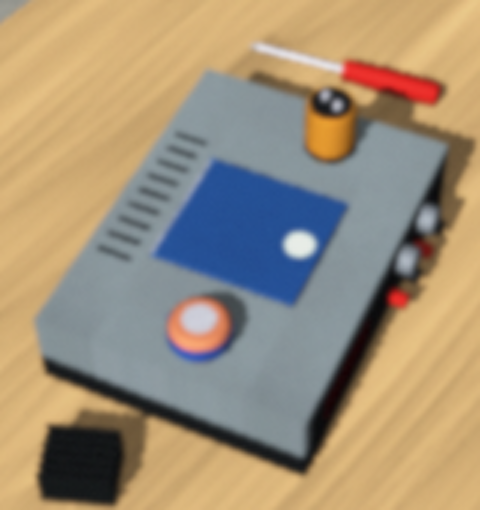

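The side view matches the starting picture exactly (disc at 339.54, 221.05, no differing pixels), so the cover is flush and the loose parts haven't moved. I'm handing in.

```bash
python3 -c "
from rig import env
env.hand_in();print(env.read_t())"
```

```text
the job is handed in; nothing more can be done
the job is handed in; nothing more can be done
```

The cover was popped open, the reset button pushed in, and the cover swept round and pressed shut. I handed the job in after about 30 s on the robot's clock; no verdict is reported.

**Last checks that passed:**
- **Cover:** it is flush. The side view matches the starting picture around the supply with no differing pixels, and the disc triangulates to z = 86 mm, as at the start.
- **Loose parts:** the capacitor, toroid, heat sink and screwdriver show no movement in either view.
- **Robot:** it stands clear of everything, with about zero force on the tool.

**Checks that disagreed or surprised:**
- **Button depth:** the picture alone suggested only about 6 mm of travel, too close to the 6.2 mm limit to decide. I pressed a second time: a light touch and a firm press differed by only 0.5 mm, so I took it as fully in. I could not see its exact depth.
- **Sweep to shut:** the 25 N safety stop fired at the very end of the last sweep segment, with the tip already at its target. The force had fallen back to about 2 N, and the slow press after it reached the stop normally, so I never found out what tripped it.

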